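# Latch the cap of the large smoke canister

## Robot

A 6-joint arm with a two-finger parallel gripper is mounted at the origin on the work surface. World frame = base frame: x ahead of the robot, y to its left, z up, the work surface at z = 0. Lengths are in m, angles in rad, forces in N, time in s.
With the tool pointing down it reaches from about 0.35 to 0.975 m from the base axis. Payload 4.9 kg.
Tool frame: the origin (TCP) lies at the centre of the arm's flange, where the gripper is bolted on; the fingertips stand 173 mm ahead of it and the grasp point (between the pads) lies 155 mm ahead of it (ctrl.finger_overhang is the distance from the TCP to the fingertips, in m); z points along the fingers, y is the direction in which the jaws open and shut (so a half turn about z gives the same grasp; the last joint's range is limited). The gripper opens to 85 mm and grips with 20 to 120 N. Pads are 22 mm wide; open, the fingers measure 114 mm over their backs; the gripper's body (76 mm by 85 mm) begins 54 mm behind the grasp point. The pads swing forward as they close: fully open they stand 13 mm farther back than shut.
Start: joints at [-1.316, 0.053, 1.613, -0, 1.476, -0.119], TCP at [0.228, -0.582, 0.405] pointing down, gripper open.
Joint ranges: [-3.01, 3.01], [-1.01, 2.22], [0.06, 2.58], [-1.02, 4.17], [0.09, 2.62], [-3.14, 3.14]. Speed limits (rad/s): [2.57, 2.57, 3.14, 3.14, 3.14, 3.14].

## Interface

Orientations are given as a rotation vector (axis times angle).
In Python, from station import ctrl, eyes, spotter gives the robot as it stands.
- The arm moves only by the shell command python3 -m crank 'ROWS' [FORCE]. ROWS is JSON, a list of rows, each a list of 7 numbers: the turn, a rotation vector about the tool's x, y, z in rad, then the shift along the tool's x, y, z in mm, then the closure, from -1 (fully open) to 1 (shut). A call has 1 to 8 rows; each row shifts and turns the pose as measured when the row begins, along the tool's axes as they then stand; what a row does not reach is not made up. A row lasts 1/12 s, in which the tool goes at most 41.7 mm and 7.16 degrees, less where a joint would pass 70% of its speed; a pose out of reach is approached as far as the arm can. A call is refused whole if a number of a shift passes 41.7 or a number of a turn 0.125, either way. A call with a gripper value outside its range is refused whole. The fingers move at their own pace and stop on an object; FORCE is the grip in N (left out, the last holds). Time passes only in rows, so rows that do not move let the fingers close. It gives the time, the measured TCP pose, the force and the opening at its end, in the units of the state.
- ctrl.get_obs(): the state, without advancing time (a new reading comes with each control period).
- eyes.get_image(name): name is "scene" or "top"; returns a dict with "image" (480x640x3 uint8, red, green, blue), "vertical_fov" (degrees; the focal length in pixels is half the picture's height over the tangent of half this angle, whatever the lens; pixels are square), "cx", "cy" (the principal point, pixels), "rvec" (rotation vector, rad) and "tvec" (3), from world to camera coordinates, as OpenCV has them. Camera axes: x right, y down, z forward; pixel columns grow to the right and rows downward; lengths in m; the calibration is good to about 2 mm. A picture is of the moment at which its call begins. There is no depth.
- ctrl.finish_job(): hands the job in, once; it reports no verdict.
Trained networks look in a picture, given as the dict that the camera call returned (one of the last four; its "shot" number tells which), for a name from the list of things; names that differ only in an ending like _2 or _b are one class to them, and where a whole thing is asked for, a point or a joint stands for the part that bears it (a point fixed in the world has none). Each returns a list of dicts, best first, with "confidence" (0 to 1); they miss things now and then, are a little off and sometimes report something else, mostly with a low value. They report only what shows in the picture. A call takes as long as a camera call.
- spotter.look_for(query, picture): "centre" ([x, y, z] in m, in world coordinates, good to about 4 mm: the middle of the surface that is visible of it).
- spotter.outline_of(query, picture): "region" (480x640 bool, what is visible of it).
- spotter.mark_of(query, picture): "centre" ([x, y, z] in m, in world coordinates, good to about 4 mm: a listed point, or the origin of a listed thing).
The state is a dict: "t": time; "q": joint angles; "dq": joint speeds; "effort": joint torques, N m; "tool_pos": TCP position; "tool_rot": TCP orientation; "contact_force": force on the tool from outside, world axes, zero at the start; "wrist_torque": the same for the moment, N m; "opening": finger opening in m.
Only numpy, scipy, OpenCV 4.12 (cv2) and the standard library are available. Lean on these libraries where they do the work, as an engineer would, in place of code of your own. Each camera call takes 0.05 s, during which the arm holds its last target.

## Task

Two stainless smoke-generator canisters lie in wooden cradles on the bench. On the larger one the cap's draw latch is still open: swing its wire bail over so that its bar drops behind the hooked keeper on the cap, then throw the lever over, past its toggle point, until it lies fully home and the cap is drawn tight.

Things in the scene. Friction and masses are not known exactly. Their poses are not given: they have to be found in the camera images.
- canister: Larger steel canister, fixed, 110 mm diameter, lying, top at z 130 mm, x from -177 to 144 mm (wooden knob on its sprung cap). Origin: on the bench below the latch lever's pivot; x level towards the cap, z up. Pivot at (0,0,158) mm, axis along y; bracket cheeks up to z 164. The cap gives 7 mm towards the canister, 6 N/mm. The slim canister (72 mm diameter, fixed) is already latched.
- lever (a joint): Lever angle q, rad: 0 open stop, leaning 0.8 rad (46 deg) above level towards the cap; 0.77 upright; 2.34 level away from the cap; 2.58 home stop. Starts at 0.1 to 0.45. Dark flat bar 85 mm long from the pivot, 30 wide, 4 thick, 8 mm round edge at its tip. Slight friction: stays where left. With the bail hooked, pull builds from about 1.5, toggle point 2.2; a few N at 65 mm move it.
- bail_bar (a point): Middle of the crossbar of the U-shaped bail of 5 mm wire: bar 52 mm long along canister y, sides straddling the lever, swinging freely on a pin in the lever 25 mm from its pivot; bar 79 mm from the pin, clears the lever's tip. Starts standing, leaning away from the cap, bar topmost. Pushed past upright it swings down by itself in about 1 s, the bar landing beyond the keeper.
- keeper (a point): Seat for the middle of the bail's bar under the keeper's lip, at canister (57,0,152) mm with the cap loose; canister's axes. Keeper: 26 mm wide steel hook on the cap, a post with a lip pointing away from the lever (+x); lip underside 2.5 mm and top 6.5 mm above the seat, reaching 7 mm beyond it. Pad 7 mm below the seat. Throwing the lever draws the bar back (-x) under the lip.

How it is judged:
By the outcome, as a careful person would: the job done as asked, in the order asked, and still so for the second after the job is handed in, with the robot touching nothing.
It also fails if it takes over 48 s, if anything falls off the work surface, if the arm or the gripper's body presses on something with over 40 N, if the wrist force passes 120 N, or if a joint passes its speed limit or range.

## Working session

There is one attempt and no reset: what is moved stays moved. The work goes in short steps, Python scripts to look and compute and a shell command to move; the robot and the scene stay as the last step left them, time stands still between calls to the robot, and variables do not carry over. Pictures are saved under pics/ and viewed, and the job is handed in when it is done.

```bash
mkdir -p pics; ls; cat > h.py <<'E'
import numpy as np, cv2
from station import ctrl, eyes, spotter
from scipy.spatial.transform import Rotation as R
def proj(d,P):
    f=240/np.tan(np.radians(d["vertical_fov"])/2)
    Pc=R.from_rotvec(d["rvec"]).as_matrix()@np.array(P)+np.array(d["tvec"])
    return [d["cx"]+f*Pc[0]/Pc[2], d["cy"]+f*Pc[1]/Pc[2]]
def save(d,n): cv2.imwrite("pics/"+n,cv2.cvtColor(d["image"],cv2.COLOR_RGB2BGR))
E
python3 - <<'E'
from h import *
o=ctrl.get_obs(); print(o["t"],o["tool_pos"],o["tool_rot"],ctrl.finger_overhang,o["opening"])
for n in ["scene","top"]:
    d=eyes.get_image(n); save(d,n+"0.png")
    print(n,{k:v for k,v in d.items() if k!="image"})
    for q in ["canister","lever","bail_bar","keeper"]:
        for f in ("mark_of","look_for"):
            try: print(q,f,[(np.round(r["centre"],4),round(r["confidence"],2)) for r in getattr(spotter,f)(q,d)])
            except Exception as e: print(q,f,e)
print(ctrl.get_obs()["t"])
E
```

```text
pics
0.0 [ 0.22815131 -0.58159464  0.40345923] [-3.08486480e+00 -5.83351108e-01  2.46022054e-04] 0.1734 0.0855181498077447
scene {'vertical_fov': 51.91100966693919, 'cx': 326.9420092608419, 'cy': 240.20663279982898, 'rvec': array([ 2.05120614,  1.10791207, -0.53884148]), 'tvec': array([-0.23854169, -0.17600589,  1.14904227]), 'shot': 1}
canister mark_of [(array([ 0.5543, -0.2084,  0.0021]), 0.93)]
canister look_for [(array([ 0.6355, -0.2255,  0.1183]), 0.94)]
lever mark_of it knows: bail_bar, canister, keeper
lever look_for [(array([ 0.5396, -0.2038,  0.2018]), 0.8)]
bail_bar mark_of [(array([ 0.5621, -0.2071,  0.2572]), 0.82)]
bail_bar look_for [(array([ 0.5602, -0.2137,  0.229 ]), 0.72)]
keeper mark_of [(array([ 0.4961, -0.1961,  0.1536]), 0.77)]
keeper look_for [(array([ 0.4923, -0.2192,  0.1183]), 0.75)]
top {'vertical_fov': 57.33812676739579, 'cx': 321.1127410799797, 'cy': 238.23129666393854, 'rvec': array([ 1.97810142, -2.2464441 ,  0.25048691]), 'tvec': array([0.02015393, 0.52876396, 0.7490443 ]), 'shot': 2}
canister mark_of [(array([ 0.5521, -0.2022,  0.0017]), 0.64)]
canister look_for [(array([ 0.5667, -0.193 ,  0.1212]), 0.58)]
lever mark_of it knows: bail_bar, canister, keeper
lever look_for [(array([ 0.5378, -0.203 ,  0.2164]), 0.64)]
bail_bar mark_of [(array([ 0.5594, -0.2124,  0.2519]), 0.64)]
bail_bar look_for [(array([ 0.5502, -0.2107,  0.2312]), 0.77)]
keeper mark_of [(array([ 0.4999, -0.1969,  0.1505]), 0.96)]
keeper look_for [(array([ 0.4738, -0.182 ,  0.1237]), 0.95)]
0.8
```

View pics/scene0.png

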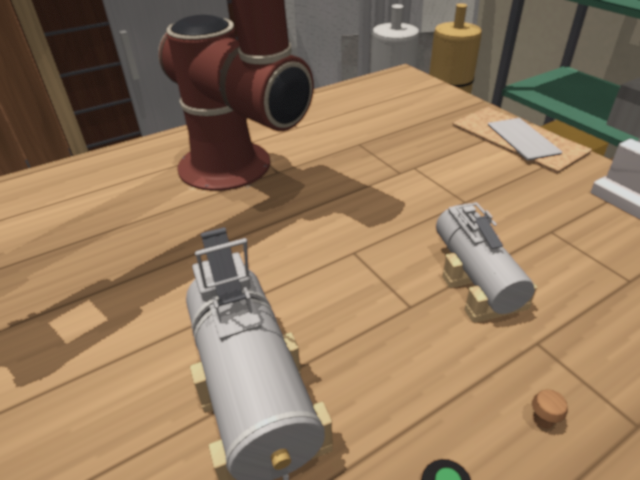

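View pics/top0.png

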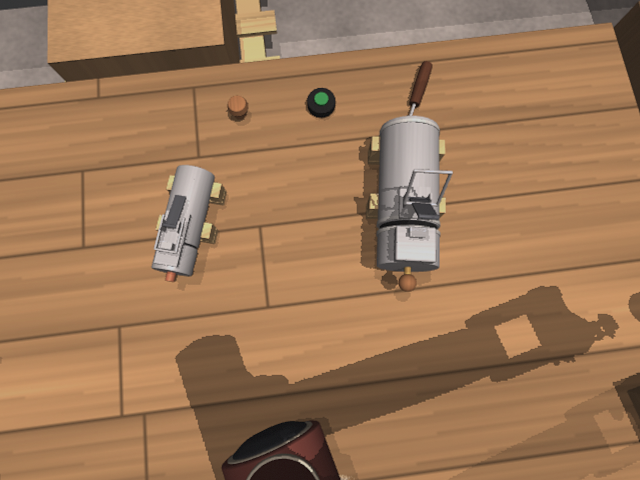

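The scene view shows the large canister with its cap end towards the robot. The bail stands over the lever with its bar at about (222,247), and the lever tip is near (215,235). In the top view the keeper is at about (417,232) and the knob at (407,283). Next I'll measure the yaw and check where the features fall.

```bash
cat >> h.py <<'E'
def back(d,uv,z):
    f=240/np.tan(np.radians(d["vertical_fov"])/2)
    M=R.from_rotvec(d["rvec"]).as_matrix(); c=-M.T@np.array(d["tvec"])
    r=M.T@np.array([(uv[0]-d["cx"])/f,(uv[1]-d["cy"])/f,1]); return c+r*(z-c[2])/r[2]
E
python3 - <<'E'
from h import *
d=eyes.get_image("top"); s=eyes.get_image("scene")
for nm,p in [("top",d),("scene",s)]:
    print(nm,[ (q,np.round(spotter.mark_of(q,p)[0]["centre"],4)) for q in ["canister","bail_bar","keeper"]], np.round(spotter.look_for("lever",p)[0]["centre"],4))
print("knob",back(d,(407,272),.075),"far edges",back(d,(380,132),.075),back(d,(440,132),.075),"near",back(d,(377,262),.075),back(d,(439,262),.075))
o=np.array([.5535,-.2045,0])
for yaw in np.radians([165,170,175,180]):
    c,sn=np.cos(yaw),np.sin(yaw)
    W=lambda x,y,z:o+np.array([c*x-sn*y,sn*x+c*y,z])
    print(np.degrees(yaw),[[np.round(proj(p,W(*P))) for P in [(150,0,.075e3),(-177,0,75),(57,0,152),(0,0,158)] for W2 in [0]] for p in (d,) for W in [lambda x,y,z:o+np.array([c*x-sn*y,sn*x+c*y,z])/1e3*np.array([1,1,1]) if True else 0]] if False else [np.round(proj(p,o+np.array([c*x-sn*y,sn*x+c*y,z])/1e3)).tolist() for p in (d,s) for x,y,z in [(144,0,75),(-177,0,75),(57,0,158),(0,0,158)]])
cv2.imwrite("pics/crop.png",np.hstack([cv2.resize(cv2.cvtColor(a,cv2.COLOR_RGB2BGR),(400,600),interpolation=cv2.INTER_CUBIC) for a in (d["image"][100:310,340:480],s["image"][220:400,160:280])]))
E
```

```text
top [('canister', array([ 0.5545, -0.2033,  0.0015])), ('bail_bar', array([ 0.5602, -0.2085,  0.2541])), ('keeper', array([ 0.497 , -0.1955,  0.1491]))] [ 0.541  -0.1986  0.2154]
scene [('canister', array([ 0.5538, -0.2083,  0.0017])), ('bail_bar', array([ 0.564 , -0.2091,  0.2521])), ('keeper', array([ 0.4928, -0.1961,  0.1526]))] [ 0.5373 -0.2012  0.2035]
knob [ 0.44347634 -0.18920963  0.075     ] far edges [ 0.71401001 -0.18350775  0.075     ] [ 0.69984652 -0.29677169  0.075     ] near [ 0.46786259 -0.13929702  0.075     ] [ 0.45394119 -0.2487504   0.075     ]
165.0 [[397.0, 290.0], [414.0, 123.0], [412.0, 231.0], [415.0, 198.0], [226.0, 272.0], [272.0, 468.0], [227.0, 269.0], [234.0, 300.0]]
170.0 [[405.0, 291.0], [406.0, 122.0], [415.0, 231.0], [415.0, 198.0], [218.0, 274.0], [286.0, 463.0], [223.0, 270.0], [234.0, 300.0]]
175.0 [[412.0, 291.0], [398.0, 122.0], [418.0, 231.0], [415.0, 198.0], [210.0, 276.0], [299.0, 457.0], [219.0, 271.0], [234.0, 300.0]]
180.0 [[419.0, 290.0], [390.0, 123.0], [421.0, 231.0], [415.0, 198.0], [202.0, 279.0], [312.0, 450.0], [216.0, 273.0], [234.0, 300.0]]
```

View pics/crop.png

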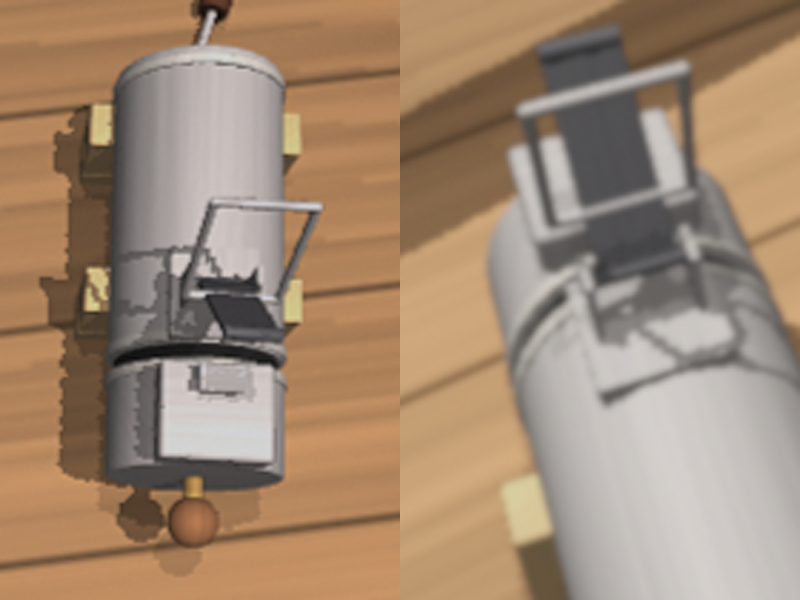

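```bash
python3 -m crank '[[0,0,0.11,0,0,-8,1],[0,0,0.11,0,0,-8,1],[0,0,0.11,0,0,-8,1],[0,0,0.11,0,0,-8,1],[0,0,0.11,0,0,-8,1]]' 30
cat >> h.py <<'E'
O=np.array([.5538,-.206,0]); Y=np.radians(170); EX=np.array([np.cos(Y),np.sin(Y),0]); EY=np.array([-np.sin(Y),np.cos(Y),0])
def W(x,y,z): return O+EX*x/1e3+EY*y/1e3+np.array([0,0,z/1e3])
def can(p): p=np.array(p)-O; return np.array([p@EX,p@EY,p[2]])*1e3
def go(x,y,z):
    "fingertip target in canister mm -> needed tool shift, mm, and turn (tool axes)"
    o=ctrl.get_obs(); Rm=R.from_rotvec(o["tool_rot"]); M=Rm.as_matrix()
    tip=np.array(o["tool_pos"])+M[:,2]*ctrl.finger_overhang
    D=np.column_stack([-EX,EY,[0,0,-1]])
    print("t",round(o["t"],2),"tip can",can(tip).round(1),"shift",(M.T@(W(x,y,z)-tip)*1e3).round(1),"turn",(Rm.inv()*R.from_matrix(D)).as_rotvec().round(3),"F",np.round(o["contact_force"],1),"open",round(o["opening"],4))
E
python3 -c "
from h import *
go(-60,0,260)"
```

```text
t: 1.72
tool_pos: [0.2281, -0.5814, 0.4427]
tool_rot: [-3.12, 0.314, 0.003]
contact_force: [-0.1, 1.5, -0.9]
opening: 0.0254
t 1.72 tip can [256.  425.3 269.3] shift [ 305.  -433.2   10.9] turn [-0.006  0.003 -0.026] F [-0.1  1.5 -0.9] open 0.0254
```

```bash
python3 -m crank '[[0,0,-0.026,22,-31,0,1],[0,0,0,22,-31,0,1],[0,0,0,22,-31,0,1],[0,0,0,22,-31,0,1],[0,0,0,22,-31,0,1],[0,0,0,22,-31,0,1],[0,0,0,22,-31,0,1]]' 30
python3 -c "
from h import *
go(-60,0,260)"
```

```text
t: 2.3
tool_pos: [0.4209, -0.3947, 0.4463]
tool_rot: [3.125, -0.301, -0.0]
contact_force: [0.2, -1.7, -1.3]
opening: -0.0003
t 2.3 tip can [ 98.1 209.3 272.9] shift [ 154.3 -212.1   12.4] turn [ 0.002 -0.    -0.018] F [ 0.2 -1.7 -1.3] open -0.0003
```

```bash
python3 -m crank '[[0,0,-0.018,30,-26,0,1],[0,0,0,30,-28,0,1],[0,0,0,30,-28,0,1],[0,0,0,25,-32,0,1],[0,0,0,22,-32,0,1],[0,0,0,15,-32,0,1],[0,0,0,3,-30,0,1],[0,0,0,0,0,0,1]]' 30
python3 - <<'E'
from h import *
go(-60,0,240)
d=eyes.get_image("scene"); save(d,"s1.png"); e=eyes.get_image("top"); save(e,"t1.png")
for p in (d,e):
  print([(q,[can(r["centre"]).round(0) for r in spotter.mark_of(q,p)[:1]]) for q in ["bail_bar","keeper","canister"]])
E
```

```text
t: 2.97
tool_pos: [0.6192, -0.2033, 0.4464]
tool_rot: [3.129, -0.262, 0.006]
contact_force: [-0.0, -0.4, 0.2]
opening: 0.0001
t 2.97 tip can [-64.6 -13.7 273. ] shift [-4.8 13.6 33. ] turn [ 0.002 -0.004  0.008] F [-0.  -0.4  0.2] open 0.0001
[('bail_bar', [array([-10.,   1., 255.])]), ('keeper', [array([ 60.,  -2., 151.])]), ('canister', [array([-0.,  3.,  1.])])]
[('bail_bar', []), ('keeper', []), ('canister', [])]
```

View pics/s1.png

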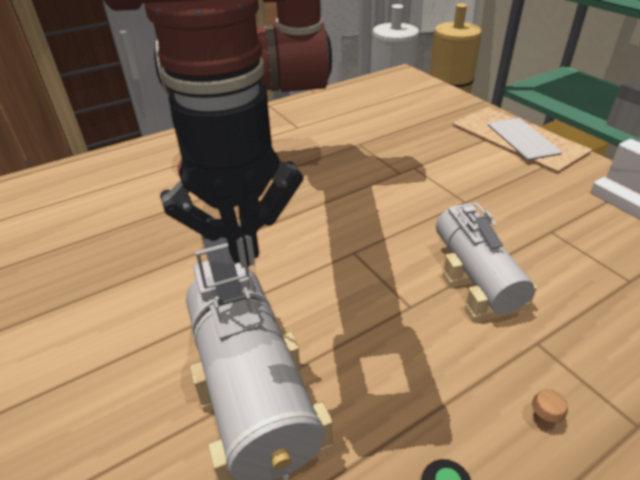

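View pics/t1.png

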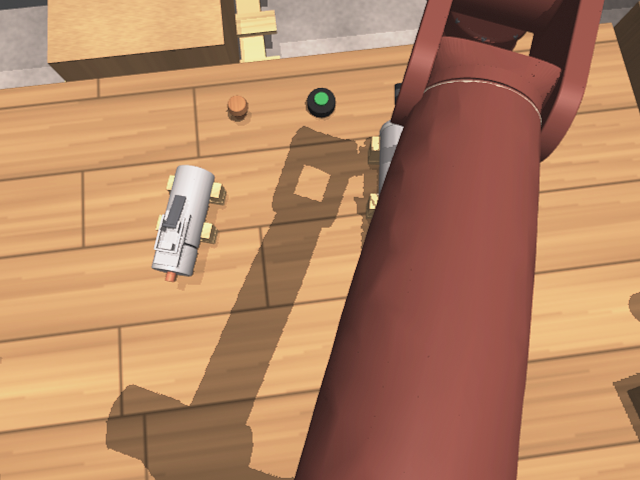

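```bash
python3 -m crank '[[0,0,0,0,13,12,1],[0,0,0,0,2,12,1],[0,0,0,0,0,10,1],[0,0,0,0,0,0,1]]' 30
python3 -c "
from h import *
go(10,0,240)"
```

```text
t: 3.7
tool_pos: [0.6128, -0.2285, 0.4098]
tool_rot: [3.124, -0.281, 0.007]
contact_force: [1.0, -0.2, -1.0]
opening: 0.0
t 3.7 tip can [-62.8  12.8 236.4] shift [-72.9 -12.4  -4. ] turn [ 0.005 -0.005 -0.005] F [ 1.  -0.2 -1. ] open 0.0
```

```bash
python3 -m crank '[[0,0,0,-10,-6,0,1],[0,0,0,-10,-4,0,1],[0,0,0,-8,-1,-1,1],[0,0,0,0,0,0,1]]' 30
python3 -c "
from h import *
go(10,0,240)"
```

```text
t: 4.03
tool_pos: [0.5855, -0.2133, 0.4056]
tool_rot: [3.126, -0.284, -0.004]
contact_force: [0.7, -0.5, 0.4]
opening: 0.0001
t 4.03 tip can [-32.    2.1 232.2] shift [-42.   -1.8  -7.7] turn [ 0.003  0.003 -0.007] F [ 0.7 -0.5  0.4] open 0.0001
```

```bash
python3 -m crank '[[0,0,0,-7,0,-3,1],[0,0,0,-7,0,-3,1],[0,0,0,-7,0,-2,1],[0,0,0,-7,0,-1,1],[0,0,0,-6,0,0,1],[0,0,0,0,0,0,1]]' 30
python3 - <<'E'
from h import *
go(10,0,240)
d=eyes.get_image("scene"); save(d,"s2.png"); cv2.imwrite("pics/s2c.png",cv2.cvtColor(cv2.resize(d["image"][180:380,140:320],(540,600),interpolation=2),cv2.COLOR_RGB2BGR))
print([(q,[(can(r["centre"]).round(0),r["confidence"]) for r in spotter.mark_of(q,d)[:1]]) for q in ["bail_bar","keeper","canister"]])
E
```

```text
t: 4.53
tool_pos: [0.549, -0.2069, 0.4166]
tool_rot: [3.125, -0.284, -0.001]
contact_force: [-0.3, -1.0, 0.6]
opening: 0.0
t 4.53 tip can [  4.6   2.3 243.2] shift [-5.4 -2.3  3.2] turn [ 0.003  0.    -0.007] F [-0.3 -1.   0.6] open 0.0
[('bail_bar', []), ('keeper', [(array([ 60.,   2., 150.]), 0.92)]), ('canister', [(array([-3.,  3.,  2.]), 0.89)])]
```

View pics/s2c.png

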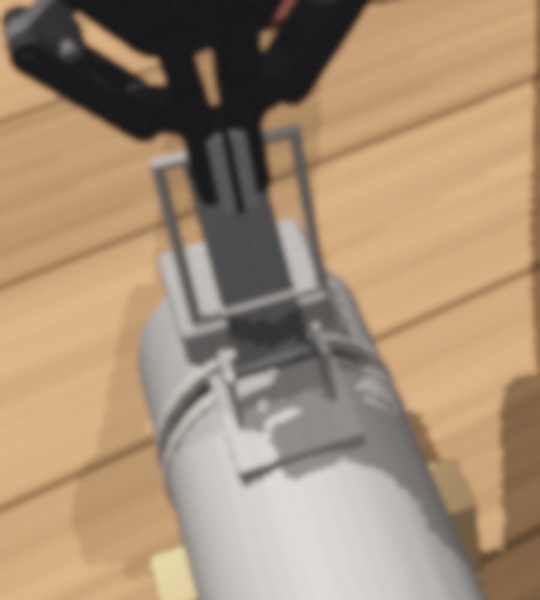

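The closed fingers are behind the bail's bar (crop row ~160) and the bail is near upright. I'll keep pushing in small steps.

```bash
python3 -m crank '[[0,0,0,-6,0,0,1],[0,0,0,-6,0,0,1],[0,0,0,-6,0,0,1],[0,0,0,0,0,0,1],[0,0,0,0,0,0,1],[0,0,0,0,0,0,1],[0,0,0,0,0,0,1],[0,0,0,0,0,0,1]]' 30
python3 - <<'E'
from h import *
go(10,0,240)
d=eyes.get_image("scene"); save(d,"s3.png"); cv2.imwrite("pics/s3c.png",cv2.cvtColor(cv2.resize(d["image"][180:380,140:320],(540,600),interpolation=2),cv2.COLOR_RGB2BGR))
print([(q,[(can(r["centre"]).round(0),r["confidence"]) for r in spotter.mark_of(q,d)[:1]]) for q in ["bail_bar","keeper","canister"]])
E
```

```text
t: 5.4
tool_pos: [0.5307, -0.2036, 0.4152]
tool_rot: [3.126, -0.284, -0.003]
contact_force: [0.2, -0.8, -0.5]
opening: -0.0
t 5.4 tip can [ 23.5   2.1 241.8] shift [13.4 -2.2  1.8] turn [ 0.003  0.002 -0.006] F [ 0.2 -0.8 -0.5] open -0.0
[('bail_bar', []), ('keeper', [(array([ 62.,   1., 152.]), 0.96)]), ('canister', [(array([0., 4., 3.]), 0.91)])]
```

View pics/s3c.png

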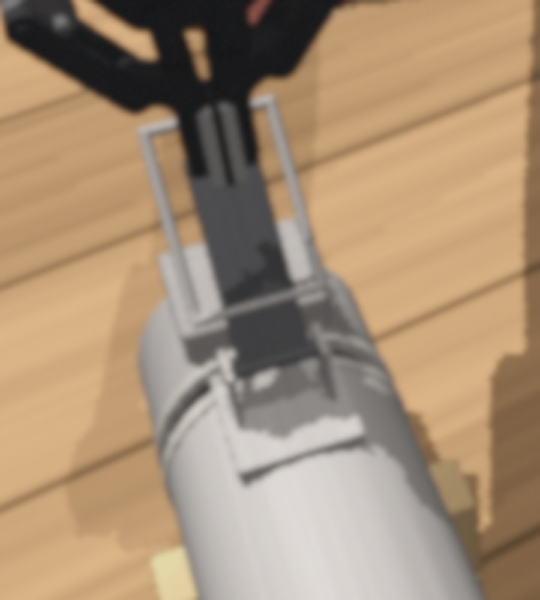

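```bash
python3 -m crank '[[0,0,0,0,0,0,1],[0,0,0,0,0,0,1],[0,0,0,0,0,0,1],[0,0,0,0,0,0,1],[0,0,0,0,0,0,1],[0,0,0,0,0,0,1]]' 30
python3 - <<'E'
from h import *
go(10,0,240)
d=eyes.get_image("scene"); save(d,"s4.png"); cv2.imwrite("pics/s4c.png",cv2.cvtColor(cv2.resize(d["image"][180:380,140:320],(540,600),interpolation=2),cv2.COLOR_RGB2BGR))
print([(q,[(can(r["centre"]).round(0),r["confidence"]) for r in spotter.mark_of(q,d)[:1]]) for q in ["bail_bar","keeper","canister"]])
for P in [(12,26,180),(12,-26,180),(37,26,255),(37,-26,255),(60,-26,243),(60,26,243)]: 
  u=proj(d,W(*P)); print(P,round((u[0]-140)*3),round((u[1]-180)*3))
E
```

```text
t: 6.1
tool_pos: [0.531, -0.2036, 0.4151]
tool_rot: [3.126, -0.283, -0.004]
contact_force: [0.3, -0.3, 0.6]
opening: 0.0001
t 6.1 tip can [ 23.2   2.1 241.7] shift [13.2 -2.1  1.7] turn [ 0.003  0.002 -0.006] F [ 0.3 -0.3  0.6] open 0.0001
[('bail_bar', [(array([ 91.,   1., 150.]), 0.86)]), ('keeper', [(array([ 60.,  -2., 152.]), 0.98)]), ('canister', [(array([3., 3., 0.]), 0.76)])]
(12, 26, 180) 200 322
(12, -26, 180) 325 285
(37, 26, 255) 151 140
(37, -26, 255) 284 106
(60, -26, 243) 274 98
(60, 26, 243) 146 130
```

View pics/s4c.png

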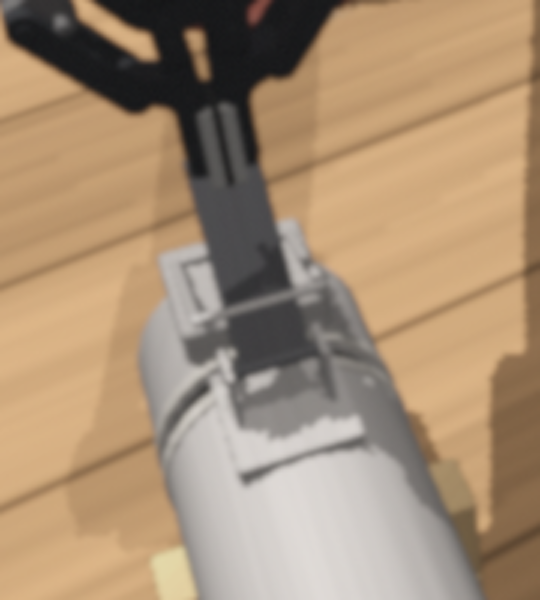

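The bail has dropped and its bar is now at about canister (91,1,150), beyond the keeper. Next I'll take the fingers over the lever's tip to the cap side.

```bash
python3 -m crank '[[0,0,0,0,-1,-15,1],[0,0,0,-8,-1,-8,1],[0,0,0,-16,0,0,1],[0,0,0,-16,0,0,1],[0,0,0,-12,0,0,1],[0,0,0,0,0,6,1],[0,0,0,0,0,15,1],[0,0,0,0,0,0,1]]' 30
python3 -c "
from h import *
go(75,0,215)"
```

```text
t: 6.97
tool_pos: [0.4765, -0.1912, 0.419]
tool_rot: [3.125, -0.283, 0.0]
contact_force: [-0.3, -0.4, -1.4]
opening: -0.0003
t 6.97 tip can [ 78.6  -0.4 245.6] shift [ 3.6  0.3 30.6] turn [ 0.004 -0.001 -0.006] F [-0.3 -0.4 -1.4] open -0.0003
```

```bash
python3 -m crank '[[0,0,0,0,0,12,1],[0,0,0,0,0,12,1],[0,0,0,0,0,6,1],[0,0,0,0,0,0,1],[0,0,0,0,0,0,1]]' 30
python3 - <<'E'
from h import *
go(60,0,215)
d=eyes.get_image("scene"); save(d,"s5.png"); cv2.imwrite("pics/s5c.png",cv2.cvtColor(cv2.resize(d["image"][180:380,140:320],(540,600),interpolation=2),cv2.COLOR_RGB2BGR))
E
```

```text
t: 7.38
tool_pos: [0.477, -0.1914, 0.3854]
tool_rot: [3.125, -0.282, -0.001]
contact_force: [0.3, -0.5, 0.3]
opening: 0.0001
t 7.38 tip can [ 78.3  -0.5 212. ] shift [18.3  0.4 -3. ] turn [ 0.003  0.    -0.006] F [ 0.3 -0.5  0.3] open 0.0001
```

View pics/s5c.png

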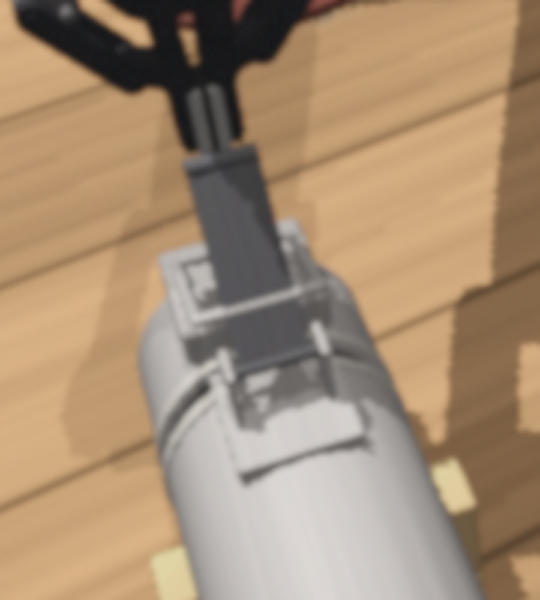

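```bash
python3 -m crank '[[0,0,0,10,0,0,1],[0,0,0,10,0,0,1],[0,0,0,8,0,0,1],[0,0,0,8,0,0,1],[0,0,0,8,0,0,1],[0,0,0,6,0,0,1],[0,0,0,0,0,0,1]]' 30
python3 - <<'E'
from h import *
go(10,0,215)
d=eyes.get_image("scene"); save(d,"s6.png"); cv2.imwrite("pics/s6c.png",cv2.cvtColor(cv2.resize(d["image"][180:380,140:320],(540,600),interpolation=2),cv2.COLOR_RGB2BGR))
print([(q,[(can(r["centre"]).round(0),r["confidence"]) for r in spotter.mark_of(q,d)[:1]]) for q in ["bail_bar","keeper","canister"]])
E
```

```text
t: 8.02
tool_pos: [0.5308, -0.2014, 0.3877]
tool_rot: [3.124, -0.282, 0.001]
contact_force: [-0.5, -0.3, 1.1]
opening: -0.0001
t 8.02 tip can [2.320e+01 2.000e-01 2.143e+02] shift [13.2 -0.3 -0.7] turn [ 0.005 -0.001 -0.006] F [-0.5 -0.3  1.1] open -0.0001
[('bail_bar', [(array([ 75.,   4., 150.]), 0.63)]), ('keeper', [(array([ 59.,  -1., 150.]), 0.84)]), ('canister', [(array([-1.,  3.,  1.]), 0.96)])]
```

View pics/s6c.png

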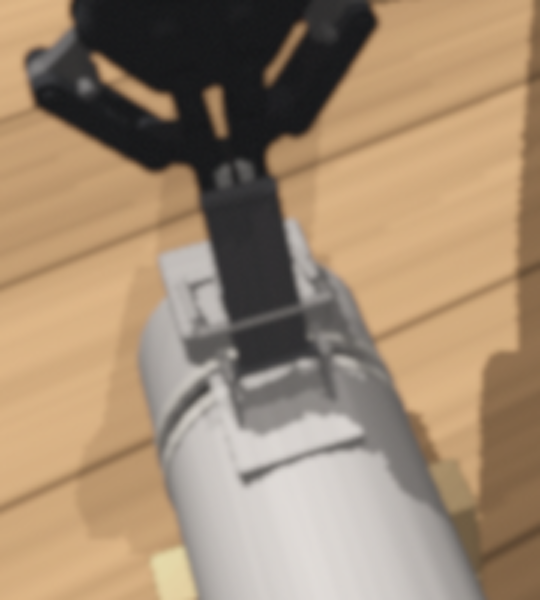

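```bash
python3 -m crank '[[0,0,0,10,0,-4,1],[0,0,0,10,0,-1,1],[0,0,0,10,0,2,1],[0,0,0,9,0,3,1],[0,0,0,0,0,0,1]]' 30
python3 - <<'E'
from h import *
go(-27,0,207)
d=eyes.get_image("scene"); save(d,"s7.png"); cv2.imwrite("pics/s7c.png",cv2.cvtColor(cv2.resize(d["image"][180:380,140:320],(540,600),interpolation=2),cv2.COLOR_RGB2BGR))
print([(q,[(can(r["centre"]).round(0),r["confidence"]) for r in spotter.mark_of(q,d)[:1]]) for q in ["bail_bar","keeper","canister"]])
E
```

```text
t: 8.63
tool_pos: [0.5689, -0.2082, 0.3861]
tool_rot: [3.125, -0.284, -0.003]
contact_force: [-0.4, -0.6, -0.2]
opening: -0.0003
t 8.63 tip can [-1.490e+01  2.000e-01  2.127e+02] shift [12.1 -0.3  5.7] turn [ 0.004  0.002 -0.007] F [-0.4 -0.6 -0.2] open -0.0003
[('bail_bar', []), ('keeper', [(array([ 61.,   3., 150.]), 0.85)]), ('canister', [(array([ 2.,  5., -0.]), 0.74)])]
```

View pics/s7c.png

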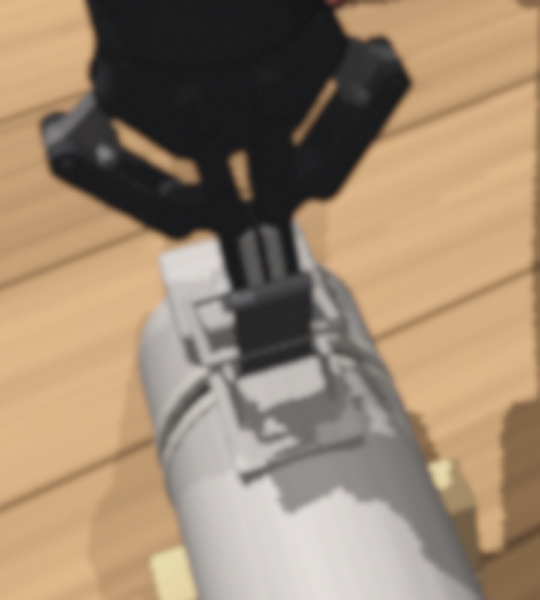

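```bash
python3 -m crank '[[0,0,0,8,0,4,1],[0,0,0,8,0,7,1],[0,0,0,7,0,8,1],[0,0,0,0,0,0,1]]' 30
python3 - <<'E'
from h import *
go(-42,0,191)
d=eyes.get_image("scene"); save(d,"s8.png"); cv2.imwrite("pics/s8c.png",cv2.cvtColor(cv2.resize(d["image"][200:380,140:302],(540,600),interpolation=2),cv2.COLOR_RGB2BGR))
print([(q,[(can(r["centre"]).round(0),r["confidence"]) for r in spotter.mark_of(q,d)[:1]]) for q in ["bail_bar","keeper","canister"]])
E
```

```text
t: 9.17
tool_pos: [0.5917, -0.2124, 0.3674]
tool_rot: [3.124, -0.285, -0.001]
contact_force: [-1.0, 0.5, 0.9]
opening: 0.0
t 9.17 tip can [-38.4   0.5 194. ] shift [ 3.6 -0.6  3. ] turn [ 0.005  0.    -0.007] F [-1.   0.5  0.9] open 0.0
[('bail_bar', []), ('keeper', [(array([ 59.,  -2., 154.]), 0.94)]), ('canister', [(array([-0.,  2.,  4.]), 0.93)])]
```

View pics/s8c.png

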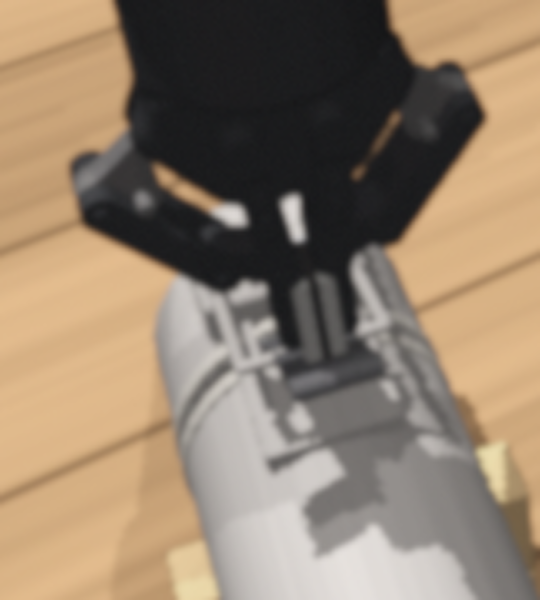

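```bash
python3 -m crank '[[0,0,0,5,0,8,1],[0,0,0,4,0,10,1],[0,0,0,3,0,10,1],[0,0,0,0,0,0,1]]' 30
python3 -c "
from h import *
go(-55,0,150)"
```

```text
t: 9.7
tool_pos: [0.6037, -0.2148, 0.3402]
tool_rot: [3.123, -0.285, 0.005]
contact_force: [0.3, -0.2, -0.7]
opening: 0.0001
t 9.7 tip can [-51.3   1.  166.8] shift [ 3.7 -1.1 16.9] turn [ 0.006 -0.003 -0.008] F [ 0.3 -0.2 -0.7] open 0.0001
```

```bash
python3 -m crank '[[0,0,0,4,0,6,1],[0,0,0,3,0,6,1],[0,0,0,2,0,5,1],[0,0,0,0,0,3,1],[0,0,0,0,0,0,1]]' 30
python3 - <<'E'
from h import *
go(-60,0,146)
d=eyes.get_image("scene"); save(d,"s9.png"); cv2.imwrite("pics/s9c.png",cv2.cvtColor(cv2.resize(d["image"][200:380,140:302],(540,600),interpolation=2),cv2.COLOR_RGB2BGR))
print([(q,[(can(r["centre"]).round(0),r["confidence"]) for r in spotter.mark_of(q,d)[:1]]) for q in ["bail_bar","keeper","canister"]])
E
```

```text
t: 10.12
tool_pos: [0.6146, -0.2172, 0.3202]
tool_rot: [3.122, -0.285, 0.007]
contact_force: [-0.0, 0.2, -0.0]
opening: -0.0
t 10.12 tip can [-62.6   1.5 146.8] shift [-2.6 -1.5  0.8] turn [ 0.006 -0.005 -0.008] F [-0.   0.2 -0. ] open -0.0
[('bail_bar', []), ('keeper', []), ('canister', [(array([-2.,  4., -0.]), 0.7)])]
```

View pics/s9c.png

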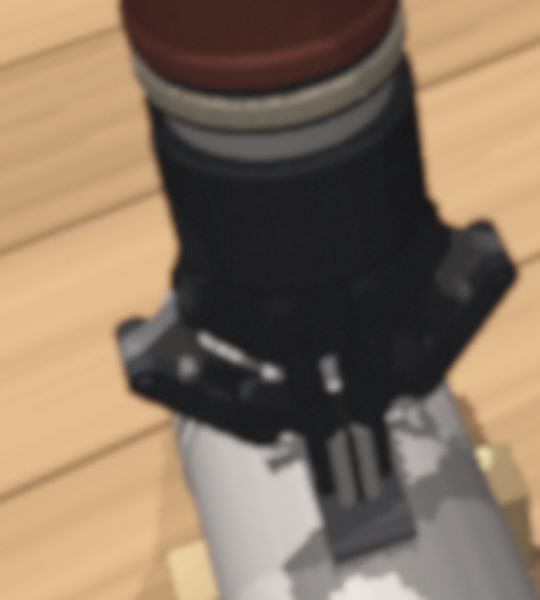

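The lever now lies down, its tip at about (370,545) in the crop. I'll press gently to make sure it's on the home stop.

```bash
python3 -m crank '[[0,0,0,0,0,3,1],[0,0,0,0,0,3,1],[0,0,0,0,0,0,1]]' 30
python3 -c "
from h import *
go(-60,0,146)"
```

```text
t: 10.57
tool_pos: [0.6152, -0.2174, 0.3203]
tool_rot: [3.121, -0.285, 0.012]
contact_force: [-0.0, 0.2, -0.3]
opening: -0.0001
t 10.57 tip can [-63.9   1.8 146.9] shift [-3.9 -1.8  0.9] turn [ 0.007 -0.008 -0.008] F [-0.   0.2 -0.3] open -0.0001
```

```bash
python3 -m crank '[[0,0,0,0,0,5,1],[0,0,0,0,0,6,1]]' 30
python3 -c "
from h import *
go(-60,0,146)"
```

```text
t: 10.73
tool_pos: [0.6166, -0.218, 0.318]
tool_rot: [3.118, -0.284, 0.021]
contact_force: [-8.7, 5.1, 30.2]
opening: -0.0001
t 10.73 tip can [-66.4   2.5 144.6] shift [-6.4 -2.5 -1.5] turn [ 0.009 -0.014 -0.007] F [-8.7  5.1 30.2] open -0.0001
```

Moving on meets 30 N at fingertip z ≈ 145, which matches the predicted home stop. I'll retract and look.

```bash
python3 -m crank '[[0,0,0,0,0,-10,1],[0,0,0,0,0,-30,1],[0,0,0,0,0,-35,1],[0,0,0,20,25,-35,1],[0,0,0,20,30,-20,1],[0,0,0,10,38,0,1],[0,0,0,10,38,0,1],[0,0,0,0,38,0,1]]' 30
python3 -m crank '[[0,0,0,0,40,0,1],[0,0,0,0,40,0,1],[0,0,0,0,40,0,1],[0,0,0,0,40,0,1],[0,0,0,0,30,0,1],[0,0,0,0,0,0,1]]' 30
python3 - <<'E'
from h import *
d=eyes.get_image("scene"); save(d,"sa.png"); e=eyes.get_image("top"); save(e,"ta.png")
cv2.imwrite("pics/sac.png",np.hstack([cv2.resize(cv2.cvtColor(a,cv2.COLOR_RGB2BGR),(400,600),interpolation=cv2.INTER_CUBIC) for a in (e["image"][100:310,340:480],d["image"][220:400,160:280])]))
for p in (d,e):
  print([(q,[(can(r["centre"]).round(0),round(r["confidence"],2)) for r in spotter.mark_of(q,p)[:1]]) for q in ["bail_bar","keeper","canister"]],[(can(r["centre"]).round(0),round(r["confidence"],2)) for r in spotter.look_for("lever",p)[:2]])
  for P in [(-82.5,0,140),(-82.5,15,140),(-82.5,-15,140)]: print(np.round(proj(p,W(*P))))
E
```

```text
t: 11.4
tool_pos: [0.6448, -0.3885, 0.4468]
tool_rot: [3.124, -0.265, 0.012]
contact_force: [0.7, 0.4, -1.1]
opening: -0.0001
t: 11.9
tool_pos: [0.6077, -0.5914, 0.4368]
tool_rot: [3.127, -0.274, -0.001]
contact_force: [0.4, -0.7, -0.1]
opening: 0.0001
[('bail_bar', [(array([ 55.,   1., 151.]), 0.89)]), ('keeper', [(array([ 58.,  -3., 154.]), 0.82)]), ('canister', [(array([-1.,  1.,  1.]), 0.85)])] [(array([-90.,   7., 118.]), 0.72), (array([-38.,   2., 154.]), 0.57)]
[253. 360.]
[240. 365.]
[266. 356.]
[('bail_bar', [(array([ 57.,   5., 147.]), 0.6)]), ('keeper', [(array([ 53.,  -4., 149.]), 0.89)]), ('canister', [(array([ 4., -2., -2.]), 0.8)])] [(array([-23.,   3., 149.]), 0.57)]
[414. 155.]
[422. 155.]
[405. 154.]
```

View pics/sac.png

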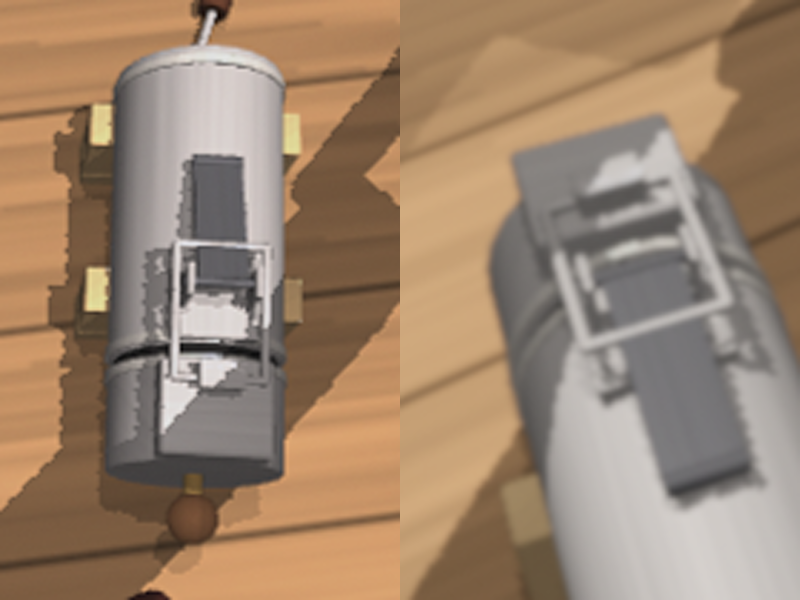

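```bash
python3 - <<'E'
import cv2,numpy as np
a=cv2.imread("pics/top0.png");b=cv2.imread("pics/ta.png");c=cv2.imread("pics/sa.png")
z=lambda i,y,x:cv2.resize(i[y:y+50,x:x+60],(390,300),interpolation=cv2.INTER_NEAREST)
cv2.imwrite("pics/z.png",np.vstack([np.hstack([z(a,205,380),z(b,205,380)]),np.hstack([z(c,262,195),z(a,250,380)])]))
for i in (a,b):
    h=cv2.cvtColor(i[260:300,385:430],cv2.COLOR_BGR2HSV); m=(h[...,1]>120)&(h[...,0]<12); 
    print(i[215:235,395,1])
E
```

```text
[107 115 114 108  77  69  25  24  22  18  93 156  91  64  49  51  48  49
  53  57]
[174 187 156 146 104 105  35  34  53 105 134  95  61  54  56  57  53  56
  60  63]
```

View pics/z.png

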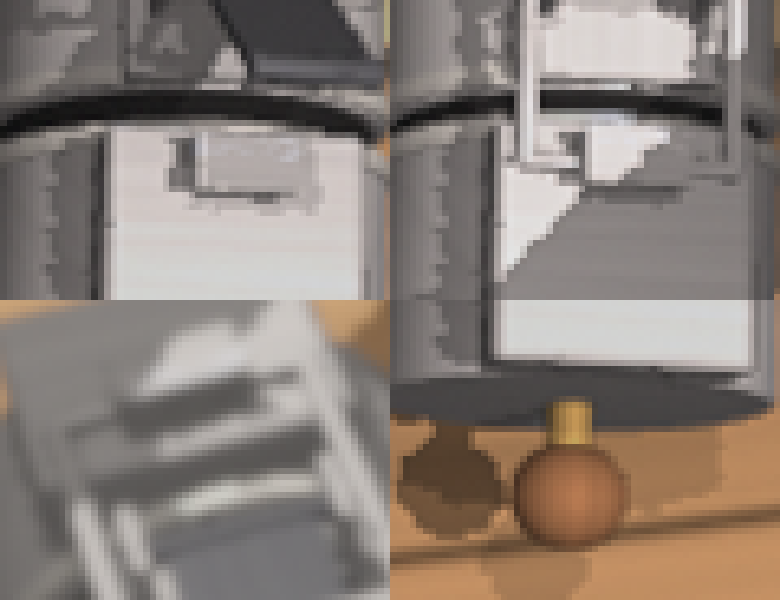

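In the zoomed top view, the bar disappears under the keeper's lip and the ends show on both sides. The dark gap at the cap has narrowed from about 4 to 2.5 px. The lever lies where home should put it, and the arm is well clear.

```bash
python3 -c "
from h import *
print(ctrl.finish_job(), ctrl.get_obs()['t'])"
```

```text
the job is handed in; nothing more can be done
the job is handed in; nothing more can be done
```

The larger canister's latch is closed, and I handed the job in at about 12 s of the 48 s allowed. With the fingers closed I pushed the bail past upright, and it dropped beyond the keeper. I then swung the lever over from the cap side and pressed it down onto its home stop.

**Last checks**
- **Home stop:** the lever stopped hard with 30 N at the fingertips, at the height worked out for home. The highest wrist force I read was about 32 N, well under the limit.
- **Lever:** after I backed off, it stayed down. Its tip is in line with the projected home position in both pictures.
- **Bail:** the trained networks put the bar at canister x 55–57 mm, z 147–151 mm. In the top view it runs under the keeper's lip, with its ends showing on both sides.
- **Cap:** the dark gap narrowed from about 4 to 2.5 pixels, which fits the roughly 2 mm of draw expected from the geometry.
- **Arm:** it is well clear and touching nothing.

**Disagreements**
- **Lever detection:** the network's lever positions were scattered. One, at z 118 mm, can't be right because it is below the canister's top, so I relied on the pictures and the stop force.
- **Force while throwing the lever:** I read only about 1 N where I expected some pull. The readings came after rows that held still, which probably relaxed the contact.

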